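Load a board carrier into the test jig under its leaf spring and start the test

TASK

Load the board into the test jig: with the fingertips press the black carrier down hard on its rubber thumb pad against the spring bed and, keeping it pressed, slide it under the steel leaf spring until it is fully home against the end stops at the connector. Then press the green start button on the jig fully down and let it go; do not start the test before the carrier is home. Do not lift or tip the carrier, and leave the other things on the desk where they are.

Things in the scene. Friction and masses are not known exactly. Their poses are not given: they have to be found in the camera images.
- jig: fixed aluminium test jig, base 210 x 165 x 12 mm. Origin: on the desk under its channel's centre line; +x is the loading direction, y across, z up. Black side rails: tops z 27, inner faces y +-34.5, x -113 to 63 mm; the carrier slides between them on y = 0. Bridge over the far end: top z 49, x 73 to 89 mm. Grey console with the start button: y -57 to -111 mm, top z 32 mm
- spring_toes (a point): midway between the two rounded toes (radius 3 mm) of the steel leaf spring at rest, at the height of their lowest points: jig x 40, z 26.2 mm; the toes are at y +-26.5 mm and their prongs slope up to the bridge
- end_stop (a point): midway between the faces of the two end stops: jig x 63, y 0, z 21 mm; the carrier's front face rests against them when it is home
- lift_bed (a joint): blue spring bed under the carrier, m: 0 = up (carrier underside at jig z 22, top z 34 mm), 0.006 = bottomed (underside z 16, top z 28 mm). About 3 N of push starts it, 6 N bottoms it. While it is up, the carrier's front face runs square into the spring toes and is blocked; it must be at least 5 mm down for the carrier's front ramp to enter under the toes
- drag_spring (a joint): leaf spring, rad: 0 = at rest, about 0.04 when its toes ride on the top of the bottomed carrier, which it then holds down by itself with about 8 N. Entering under it takes some 8 to 15 N of forward push
- carrier: loose black board carrier, 104 (x) x 66 x 12 mm, 120 g, on the spring bed in the channel. Origin: centre of its underside; +x to its front (gold-fingered) end, as the jig's. The front 12 mm of its top ramp down 3.5 mm. Orange push bar, 46 mm across, x -6 to 2, 8 mm above its top: a fingertip on the pad behind it can push against it. Home: origin at jig x 11, z 16 mm. Start: jig x -58 to -25 mm
- carrier_pad (a point): centre of the grey ribbed rubber thumb pad on top of the carrier, 29 mm behind the carrier's origin and 12 mm above its underside; the pad is 42 (x) x 46 (y) mm and ends at the push bar
- start_button (a joint): green start button, m: 0 = out, 0.005 = fully down (about 5 N); it springs back
- start_button_top (a point): centre of the top of the green start button (24 mm across), in a black housing on the console, at jig x 35, y -84 mm
- adapter: bystander: small white power brick, 34 x 58 x 26 mm, origin at underside centre
- usb_camera: bystander: silver camera head, 56 x 66 x 26 mm, origin at underside centre
- solder_reel: bystander: blue solder reel on its flange, 62 x 62 x 33 mm, origin at underside centre
- screw_tin: bystander: open aluminium tin of screws, 51 x 51 x 19 mm, origin at underside centre
- relay_carton: bystander: small blue and white carton, 45 x 75 x 22 mm, origin at underside centre
- flux_syringe: bystander: cream flux syringe lying, 104 x 21 x 21 mm, origin at underside centre

How it is judged:
On the way, in this order (a step that is already met when the one before it is completed fails the run):
1. the carrier is home against the end stops, down, with the leaf spring riding on it (x of carrier in the frame of jig above 0.008 m and z of carrier in the frame of jig below 0.0185 m and value of joint drag_spring above 0.01 rad), for 0.2 s.
2. the start button is pressed fully down (value of joint start_button above 0.004 m), for 0.05 s.
At the end, for the whole second after the job is handed in: the carrier is within 3 mm of the end stops, bottomed within 2.5 mm with the leaf spring riding on its top, straight in the channel and at rest, and the start button has come back out (all of step 1 and angle between the x axis of carrier and the x axis of jig, either way round below 0.06 rad and value of joint start_button below 0.0015 m and linear speed of carrier below 0.01 m/s); the robot touches nothing.
It fails at once if the carrier is lifted or tipped out of the channel (z of carrier in the frame of jig above 0.029 m or angle between carrier's own z axis and vertical above 0.2 rad).
It fails at once if the start button is pressed before the carrier is home (value of joint start_button above 0.0025 m and x of carrier in the frame of jig below 0.008 m).
It fails at once if another thing on the desk is shifted by more than 30 mm (distance of any of adapter, usb_camera, solder_reel, screw_tin, relay_carton, flux_syringe from where it was at the start of the episode above 0.03 m).
It also fails if it takes over 45 s, if anything falls off the work surface, if the arm or the gripper's body presses on something with over 40 N, if the wrist force passes 120 N, or if a joint passes its speed limit or range.

ROBOT

A 6-joint arm with a two-finger parallel gripper is mounted at the origin on a cart in front of the work surface, level with it; the furniture and walls round the work are solid. World frame = base frame: x ahead of the robot, y to its left, z up, the work surface at z = 0. Lengths are in m, angles in rad, forces in N, time in s.
With the tool pointing down it reaches from about 0.35 to 0.975 m from the base axis. Payload 4.9 kg.
Tool frame: the origin (TCP) lies at the very end of the fingers, on their centre line; the grasp point (between the pads) lies 19 mm behind it; z points along the fingers, y is the line along which they close (so a half turn about z gives the same grasp; the last joint's range is limited). The gripper opens to 85 mm and grips with 20 to 120 N. Pads are 22 mm wide; open, the fingers measure 114 mm over their backs; the gripper's body (76 mm by 85 mm) begins 54 mm behind the grasp point. The pads swing forward as they close: fully open they stand 13 mm farther back than shut.
Start: joints at [-1.463, 0.053, 1.613, -0, 1.476, -0.119], TCP at [0.141, -0.609, 0.231] pointing down, gripper open.
Joint ranges: [-3.01, 3.01], [-1.01, 2.22], [0.06, 2.58], [-1.02, 4.17], [0.09, 2.62], [-3.14, 3.14]. Speed limits (rad/s): [2.57, 2.57, 3.14, 3.14, 3.14, 3.14].

INTERFACE

Orientations are given as a rotation vector (axis times angle).
In Python, from station import ctrl gives the robot as it stands. The module is installed in compiled form; this text tells all that it offers.
- The arm moves only by the tool jog_arm, never from a script. Its argument "steps" is a list of rows, each an object with "delta_rot": the turn, a rotation vector about the tool's x, y, z in degrees, a list of three; "linear": the shift along the tool's x, y, z in m, a list of three; "grip": the finger opening in m, from 0 to 0.0854. In form: [{"delta_rot": [rx, ry, rz], "linear": [x, y, z], "grip": grip}, ...]. A call has 1 to 10 rows; each row shifts and turns the commanded pose from where the row before left it, along the tool's axes as they then stand; what a row does not reach is not made up. A row lasts 1/10 s, in which the tool goes at most 50 mm and 8.59 degrees, less where a joint would pass 70% of its speed; a pose out of reach is approached as far as the arm can. A call with a gripper value outside its range is refused whole. The fingers move at their own pace and stop on an object; "newtons" is the grip in N (left out, the last holds). Time passes only in rows, so rows that do not move let the fingers close. It gives the time, the measured TCP pose, the force, the opening and the grip force at its end, in the units of the state.
- ctrl.get_obs(): the state, without advancing time (a new reading comes with each control period).
- ctrl.get_image(name): name is "scene" or "top" or "wrist"; returns (picture, depth): 420x560x3 uint8, red, green, blue; 420x560 float32, m along the optical axis (not along the pixel's ray), 0 where there is no reading.
- ctrl.camera_info(name): a dict with "camera_matrix" (3x3 intrinsics, pixels), "R" (3x3) and "t" (3): a world point X has camera coordinates R X + t; the wrist camera has in their place "T_tool_cam" (4x4, takes a point from camera to tool coordinates, whose origin is the TCP and whose axes are the flange's). Camera axes: x right, y down, z forward; pixel columns grow to the right and rows downward; lengths in m; the calibration is good to about 2 mm. A picture is of the moment at which its call begins: read the wrist's pose just before it. camera_info takes no time and is no camera call.
- ctrl.finish_job(): hands the job in; it is judged then, once.
The state is a dict: "t": time; "q": joint angles; "dq": joint speeds; "effort": joint torques, N m; "tool_pos": TCP position; "tool_rot": TCP orientation; "contact_force": force on the tool from outside, world axes, zero at the start; "wrist_torque": the same for the moment, N m; "opening": finger opening in m; "grip_force": force on a finger pad.
Only numpy, scipy, OpenCV 4.12 (cv2) and the standard library are available. Lean on these libraries where they do the work, as an engineer would, in place of code of your own. Each camera call takes 0.05 s, during which the arm holds its last target. There are 200 camera calls.

## Working session

There is one attempt and no reset: what is moved stays moved. The work goes in short steps, Python scripts to look and compute and a tool call to move; the robot and the scene stay as the last step left them, time stands still between calls to the robot, and variables do not carry over. Pictures are saved under pics/ and viewed, at most 10 in all, crops included, and the job is handed in when it is done.

Besides the shell and the picture viewer there is one more tool, called after "Call:" as a command line: name --argument value ..., lists and objects as JSON in quotes. jog_arm: Moves the arm, as the interface text tells. Its arguments: {"type":"object","properties":{"steps":{"type":"array"},"newtons":{"type":"number"}},"required":["steps"]}

```bash
mkdir -p pics
cat > h.py <<'E'
import numpy as np, cv2
from station import ctrl
def shot(name,f):
    im,d=ctrl.get_image(name); cv2.imwrite('pics/'+f+'.png',im[:,:,::-1]); np.save('pics/'+f+'.npy',d); return im,d
def w(name,d,u,v):
    c=ctrl.camera_info(name); K=np.array(c['camera_matrix']); z=np.median(d[v-1:v+2,u-1:u+2])
    p=np.linalg.inv(K)@[u*z,v*z,z]
    return np.array(c['R']).T@(p-np.array(c['t']))
E
python3 - <<'E'
from h import *
shot('top','top0'); shot('scene','sc0')
print(ctrl.get_obs())
E
```

```text
{'t': 0.1, 'q': array([-1.46302586e+00,  5.33047825e-02,  1.61418790e+00,  1.18110568e-05,
        1.47596627e+00, -1.18981353e-01]), 'dq': array([ 0.00091569, -0.00230422, -0.00341069, -0.00066133, -0.00078448,
       -0.00047204]), 'effort': array([-2.44549719e-04, -3.94901884e+01, -3.71362209e+01, -1.00209220e-04,
        3.95140683e-03,  9.91248726e-06]), 'tool_pos': array([ 0.1404621 , -0.60842972,  0.23015866]), 'tool_rot': array([-3.11956908e+00, -3.55205468e-01, -3.48794248e-05]), 'contact_force': array([-0.19772815,  0.43517873, -0.66996775]), 'wrist_torque': array([ 0.02166453,  0.01542695, -0.03619915]), 'grip_force': 0.0, 'opening': 0.08536695593226931}
```

View pics/top0.png

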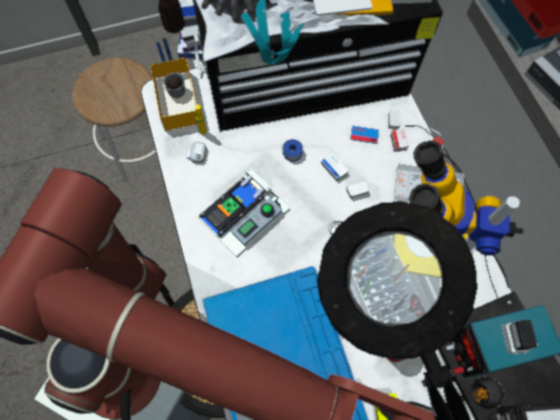

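View pics/sc0.png

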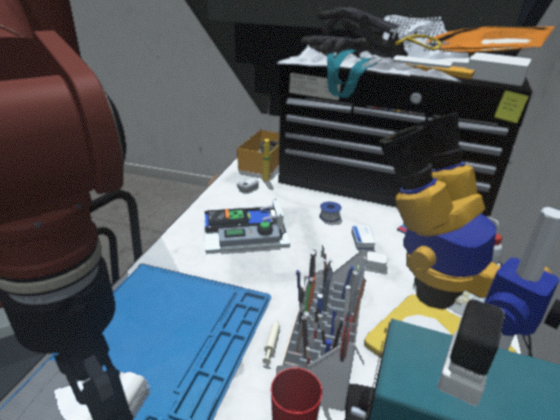

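The top view shows the jig at about (243,213) and the button at (268,209). The scene view shows it at (245,228). I'll enlarge the top view.

Run:
```python
from h import *
im=cv2.imread('pics/top0.png'); d=np.load('pics/top0.npy')
c=im[160:265,185:305]; cv2.imwrite('pics/c1.png',cv2.resize(c,None,fx=6,fy=5.7,interpolation=cv2.INTER_CUBIC))
for p in [(268,209),(230,205),(200,215),(236,252),(288,208),(250,175),(292,150),(198,152)]: print(p,w('top',d,*p).round(4))
```

```text
(268, 209) [ 0.5557 -0.1361  0.0542]
(230, 205) [ 0.5239 -0.031   0.036 ]
(200, 215) [0.4609 0.0315 0.0281]
(236, 252) [ 0.416  -0.1084  0.0119]
(288, 208) [ 0.6009 -0.1767  0.01  ]
(250, 175) [ 0.6289 -0.0391  0.0462]
(292, 150) [ 0.78   -0.1003  0.0025]
(198, 152) [0.6342 0.1416 0.0244]
```

View pics/c1.png

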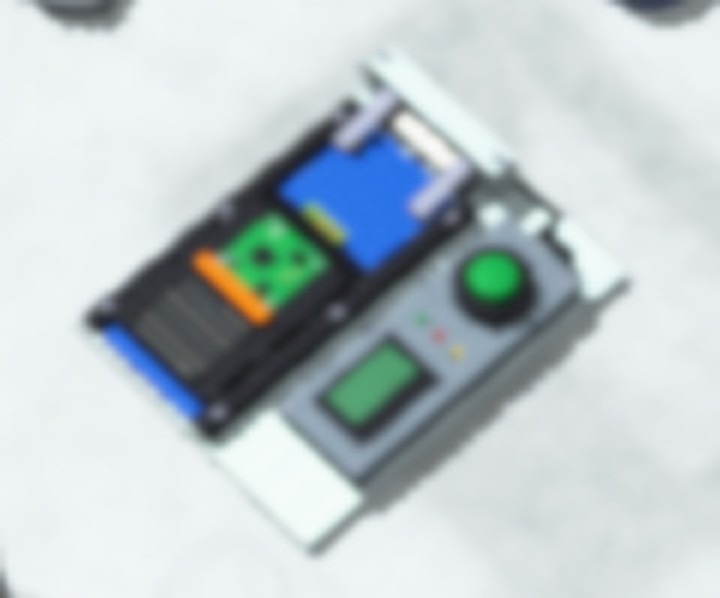

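```bash
cat >> h.py <<'E'
def ray(name,u,v,z):
    c=ctrl.camera_info(name); K=np.array(c['camera_matrix']);R=np.array(c['R']);t=np.array(c['t'])
    o=-R.T@t; r=R.T@np.linalg.inv(K)@[u,v,1]; return o+r*(z-o[2])/r[2]
E
python3 - <<'E'
from h import *
def q(x,y,z): return ray('top',185+x/6-.4,160+y/5.7-.4,z)
L=q(92,322,.027);Rr=q(212,436,.027);m=(L+Rr)/2;b=q(493,272,.054)
print('rails',L,Rr,'mid',m,'btn',b)
# button rel mid = (148,-84)
v=b-m; yaw=np.arctan2(v[1],v[0])-np.arctan2(-84,148)
print('dist',np.hypot(*v[:2]),'exp .1702 yaw',np.degrees(yaw))
d=Rr-L; print('yaw by rail ends',np.degrees(np.arctan2(d[1],d[0]))+90)
e1=q(212,436,.027);e2=q(315,550,.012);e3=q(630,283,.012); v=e3-e2; print('yaw base edge',np.degrees(np.arctan2(v[1],v[0])),np.hypot(*v[:2]))
a,c=q(196,256,.042),q(268,320,.042); print('bar',a,c,(a+c)/2, np.degrees(np.arctan2(*(c-a)[1::-1]))+90)
E
```

```text
rails [0.45822857 0.03035993 0.027     ] [ 0.43213029 -0.04959843  0.027     ] mid [ 0.44517943 -0.00961925  0.027     ] btn [ 0.55872594 -0.13064947  0.054     ]
dist 0.16595518825815778 exp .1702 yaw -17.24945328058299
yaw by rail ends -18.076599096192425
yaw base edge -18.989337675772443 0.20283188588662682
bar [ 5.06717451e-01 -3.90332841e-05  4.20000000e-02] [ 0.49247659 -0.04685505  0.042     ] [ 0.49959702 -0.02344704  0.042     ] -16.919120160034723
```

Call:
jog_arm --steps '[{"delta_rot":[0,0,0],"linear":[0.028,-0.03,0],"grip":0},{"delta_rot":[0,0,0],"linear":[0.028,-0.03,0],"grip":0},{"delta_rot":[0,0,0],"linear":[0.028,-0.03,0],"grip":0},{"delta_rot":[0,0,0],"linear":[0.028,-0.03,0],"grip":0},{"delta_rot":[0,0,0],"linear":[0.028,-0.03,0],"grip":0},{"delta_rot":[0,0,0],"linear":[0.028,-0.03,0],"grip":0},{"delta_rot":[0,0,0],"linear":[0.028,-0.03,0],"grip":0},{"delta_rot":[0,0,0],"linear":[0.028,-0.03,0],"grip":0}]' --newtons 60

```text
t: 0.9
tool_pos: [0.3052, -0.323, 0.2308]
tool_rot: [-3.121, -0.355, 0.0]
contact_force: [0.2, -0.1, -0.1]
opening: 0.0001
grip_force: 0.0
```

Call:
jog_arm --steps '[{"delta_rot":[0,0,0],"linear":[0.028,-0.03,0],"grip":0},{"delta_rot":[0,0,0],"linear":[0.028,-0.03,0],"grip":0},{"delta_rot":[0,0,0],"linear":[0.028,-0.03,0],"grip":0},{"delta_rot":[0,0,0],"linear":[0.028,-0.03,0],"grip":0},{"delta_rot":[0,0,0],"linear":[0.028,-0.03,0],"grip":0},{"delta_rot":[0,0,7.5],"linear":[0,0,0],"grip":0},{"delta_rot":[0,0,7.5],"linear":[0,0,0],"grip":0},{"delta_rot":[0,0,7.5],"linear":[0,0,0],"grip":0},{"delta_rot":[0,0,8],"linear":[0,0,0],"grip":0},{"delta_rot":[0,0,0],"linear":[0,0,0],"grip":0}]'

```text
t: 1.9
tool_pos: [0.4073, -0.1469, 0.2308]
tool_rot: [-3.105, 0.477, 0.001]
contact_force: [0.0, 0.2, -0.5]
opening: -0.0001
grip_force: 0.0
```

Run:
```python
from h import *
o=ctrl.get_obs(); print(o['t'],o['tool_pos'],o['tool_rot'],o['contact_force'],o['opening']); np.savez('pics/o1.npz',p=o['tool_pos'],r=o['tool_rot'])
shot('wrist','w1'); print(ctrl.camera_info('wrist'))
```

```text
1.9 [ 0.4072751  -0.1469076   0.23078899] [-3.10482814e+00  4.77424007e-01  1.23564359e-03] [ 0.049141    0.16187429 -0.47820428] -6.944580656541818e-05
{'camera_matrix': array([[344.02389763,   0.        , 279.46374357],
       [  0.        , 344.02389763, 210.59999881],
       [  0.        ,   0.        ,   1.        ]]), 'T_tool_cam': array([[-5.90581552e-05, -9.58302253e-01, -2.85756519e-01,
         7.29246211e-02],
       [ 9.99999885e-01,  7.96238113e-05, -4.73696371e-04,
         4.17932690e-04],
       [ 4.76697323e-04, -2.85756514e-01,  9.58302138e-01,
        -1.42504968e-01],
       [ 0.00000000e+00,  0.00000000e+00,  0.00000000e+00,
         1.00000000e+00]])}
```

View pics/w1.png

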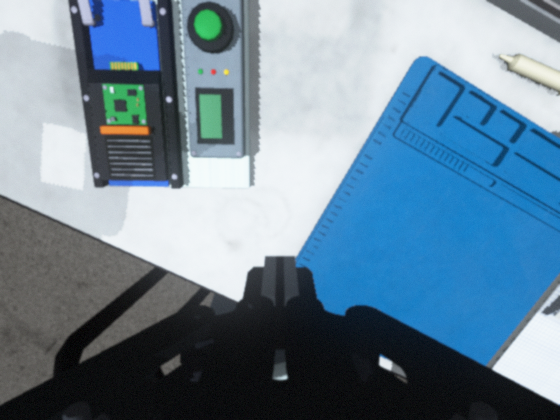

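The wrist view has the jig at top left: button (207,24), push bar from (100,131) to (149,130), near rail ends (95,187) and (182,187).

```bash
cat >> h.py <<'E'
from scipy.spatial.transform import Rotation as Ro
def wray(o,u,v,z=None,d=None):
    c=ctrl.camera_info('wrist');K=np.array(c['camera_matrix']);T=np.array(c['T_tool_cam']);R=Ro.from_rotvec(o['r']).as_matrix()
    C=R@T[:3,3]+o['p']; r=R@T[:3,:3]@np.linalg.inv(K)@[u,v,1]
    return C+r*(d if d else (z-C[2])/r[2])
E
python3 - <<'E'
from h import *
o=np.load('pics/o1.npz'); D=np.load('pics/w1.npy')
m=(wray(o,95,187,.027)+wray(o,182,187,.027))/2
f=lambda u,v:wray(o,u,v,d=float(np.median(D[v-1:v+2,u-1:u+2])))
b=f(207,24); bar=(wray(o,100,131,.042)+wray(o,149,130,.042))/2
print('mid',m,'btn',b,'bar',bar,f(125,130),'pad',f(128,155))
v=b-m; print(np.hypot(*v[:2]),'yaw',np.degrees(np.arctan2(v[1],v[0])-np.arctan2(-84,148)))
e=wray(o,149,130,.042)-wray(o,100,131,.042);print(np.hypot(*e[:2]),np.degrees(np.arctan2(e[1],e[0]))+90)
# rail outer right edge & console edge directions
for a,c,z in[((182,180),(179,100),.027),((88,100),(95,180),.027),((248,152),(241,60),.032)]:
    e=wray(o,*a,z)-wray(o,*c,z);print(np.degrees(np.arctan2(e[1],e[0])),a)
print('tool x yaw',np.degrees(np.arctan2(*Ro.from_rotvec(o['r']).as_matrix()[:2,0][::-1])))
E
```

```text
mid [ 0.44588707 -0.00712474  0.027     ] btn [ 0.55908299 -0.1314175   0.05278811] bar [ 0.5010642  -0.02399241  0.042     ] [ 0.50132945 -0.02470392  0.04213566] pad [ 0.47912778 -0.01407367  0.03453837]
0.16811307814642976 yaw -18.097404779838925
0.04619025974665426 -16.347158226250784
159.9762665944189 (182, 180)
-21.354514432842095 (88, 100)
165.39863730997615 (248, 152)
tool x yaw -17.483600793156544
```

Call:
jog_arm --steps '[{"delta_rot":[0,0,0],"linear":[0.007,-0.029,0],"grip":0},{"delta_rot":[0,0,0],"linear":[0.007,-0.029,0],"grip":0},{"delta_rot":[0,0,0],"linear":[0.007,-0.029,0],"grip":0},{"delta_rot":[0,0,0],"linear":[0.007,-0.029,0],"grip":0},{"delta_rot":[0,0,0],"linear":[0.007,-0.029,0],"grip":0},{"delta_rot":[0,0,0],"linear":[0,0,0.045],"grip":0},{"delta_rot":[0,0,0],"linear":[0,0,0.045],"grip":0},{"delta_rot":[0,0,0],"linear":[0,0,0.045],"grip":0},{"delta_rot":[0,0,0],"linear":[0,0,0.035],"grip":0},{"delta_rot":[0,0,0],"linear":[0,0,0.005],"grip":0}]'

```text
t: 2.95
tool_pos: [0.4801, -0.0185, 0.0509]
tool_rot: [-3.105, 0.475, 0.017]
contact_force: [-0.9, 0.2, 0.0]
opening: -0.0002
grip_force: 0.0
```

Run:
```python
from h import *
o=ctrl.get_obs(); print(o['t'],o['tool_pos'],o['contact_force']); np.savez('pics/o2.npz',p=o['tool_pos'],r=o['tool_rot'])
shot('wrist','w2')
```

```text
2.95 [ 0.48006516 -0.01854565  0.05092682] [-0.87857988  0.17657759  0.01716023]
```

View pics/w2.png

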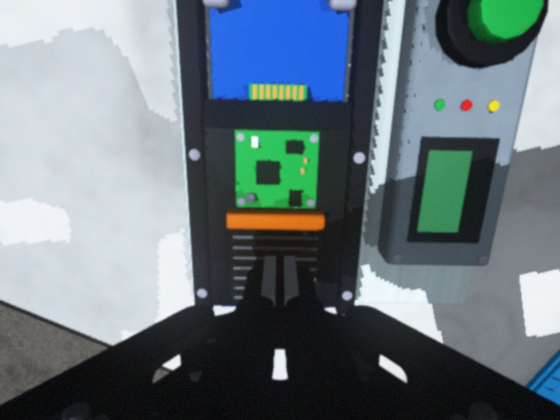

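The fingers are centred behind the orange bar (bar at (276,220), fingers at u≈279). Next I press down.

Call:
jog_arm --steps '[{"delta_rot":[0,0,0],"linear":[0,0,0.01],"grip":0},{"delta_rot":[0,0,0],"linear":[0,0,0.006],"grip":0},{"delta_rot":[0,0,0],"linear":[0,0,0.004],"grip":0},{"delta_rot":[0,0,0],"linear":[0,0,0.003],"grip":0},{"delta_rot":[0,0,0],"linear":[0,0,0],"grip":0}]'

```text
t: 3.5
tool_pos: [0.4851, -0.0195, 0.0339]
tool_rot: [3.105, -0.478, 0.002]
contact_force: [-0.3, -0.4, 2.0]
opening: 0.0004
grip_force: 1.2
```

Call:
jog_arm --steps '[{"delta_rot":[0,0,0],"linear":[0,0,0.003],"grip":0},{"delta_rot":[0,0,0],"linear":[0,0,0.003],"grip":0},{"delta_rot":[0,0,0],"linear":[0,0,0.001],"grip":0},{"delta_rot":[0,0,0],"linear":[0,0,0],"grip":0}]'

```text
t: 3.9
tool_pos: [0.4855, -0.0195, 0.0278]
tool_rot: [3.105, -0.478, 0.002]
contact_force: [-2.8, 0.8, 10.2]
opening: 0.0004
grip_force: 5.3
```

Call:
jog_arm --steps '[{"delta_rot":[0,0,0],"linear":[0,0,0.001],"grip":0},{"delta_rot":[0,0,0],"linear":[0,0,0.001],"grip":0},{"delta_rot":[0,0,0],"linear":[0.002,0,0],"grip":0},{"delta_rot":[0,0,0],"linear":[0.003,0,0],"grip":0},{"delta_rot":[0,0,0],"linear":[0.003,0,0],"grip":0},{"delta_rot":[0,0,0],"linear":[0.003,0,0],"grip":0}]'

```text
t: 4.5
tool_pos: [0.4973, -0.0229, 0.0277]
tool_rot: [-3.105, 0.478, -0.005]
contact_force: [-5.1, 2.5, 18.9]
opening: -0.0003
grip_force: 9.7
```

Call:
jog_arm --steps '[{"delta_rot":[0,0,0],"linear":[0.004,0,0],"grip":0},{"delta_rot":[0,0,0],"linear":[0.004,0,0],"grip":0},{"delta_rot":[0,0,0],"linear":[0.004,0,0],"grip":0},{"delta_rot":[0,0,0],"linear":[0.004,0,0],"grip":0},{"delta_rot":[0,0,0],"linear":[0.004,0,0],"grip":0},{"delta_rot":[0,0,0],"linear":[0.003,0,0],"grip":0}]'

```text
t: 5.1
tool_pos: [0.5193, -0.0298, 0.0279]
tool_rot: [-3.105, 0.478, -0.005]
contact_force: [-5.0, 1.6, 20.0]
opening: -0.0001
grip_force: 9.7
```

Run:
```python
from h import *
o=ctrl.get_obs(); print(o['t'],o['tool_pos'],o['contact_force']); np.savez('pics/o3.npz',p=o['tool_pos'],r=o['tool_rot'])
shot('wrist','w3')
```

```text
5.1 [ 0.51932746 -0.02982991  0.02785957] [-5.02300409  1.57130936 19.9612625 ]
```

View pics/w3.png

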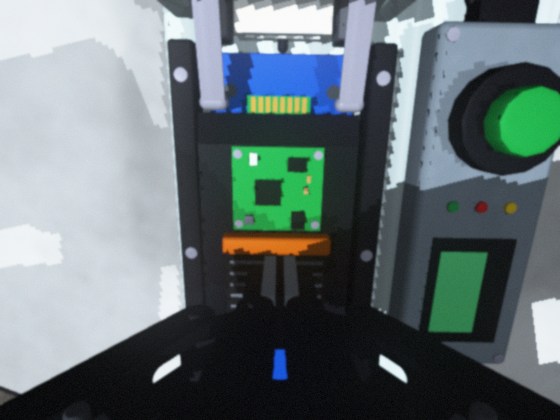

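The carrier slid with the fingers. The toes are at (212,103) and (348,103), right at its front edge. I keep pushing.

Call:
jog_arm --steps '[{"delta_rot":[0,0,0],"linear":[0.003,0,0.0005],"grip":0},{"delta_rot":[0,0,0],"linear":[0.003,0,0.0005],"grip":0},{"delta_rot":[0,0,0],"linear":[0.003,0,0],"grip":0},{"delta_rot":[0,0,0],"linear":[0.003,0,0],"grip":0},{"delta_rot":[0,0,0],"linear":[0.003,0,0],"grip":0}]'

```text
t: 5.65
tool_pos: [0.5315, -0.0335, 0.0278]
tool_rot: [-3.104, 0.477, 0.006]
contact_force: [-17.1, 4.5, 34.3]
opening: -0.0001
grip_force: 16.9
```

Call:
jog_arm --steps '[{"delta_rot":[0,0,0],"linear":[0.003,0,-0.0005],"grip":0},{"delta_rot":[0,0,0],"linear":[0.003,0,0],"grip":0},{"delta_rot":[0,0,0],"linear":[0.003,0,0],"grip":0}]'

```text
t: 5.95
tool_pos: [0.5401, -0.0364, 0.0278]
tool_rot: [-3.105, 0.477, 0.004]
contact_force: [-14.0, 3.1, 28.0]
opening: 0.0001
grip_force: 14.0
```

Call:
jog_arm --steps '[{"delta_rot":[0,0,0],"linear":[0.003,0,0],"grip":0},{"delta_rot":[0,0,0],"linear":[0.003,0,0],"grip":0},{"delta_rot":[0,0,0],"linear":[0.002,0,0],"grip":0}]'

```text
t: 6.25
tool_pos: [0.5453, -0.0381, 0.0277]
tool_rot: [-3.104, 0.477, 0.016]
contact_force: [-26.7, 6.4, 40.5]
opening: -0.0002
grip_force: 20.0
```

The forward force jumped and the motion stopped short, so it is probably against the stops. I check with a picture.

Call:
jog_arm --steps '[{"delta_rot":[0,0,0],"linear":[0.001,0,-0.001],"grip":0},{"delta_rot":[0,0,0],"linear":[0,0,0],"grip":0},{"delta_rot":[0,0,0],"linear":[0,0,0],"grip":0}]'

```text
t: 6.55
tool_pos: [0.5468, -0.0386, 0.0278]
tool_rot: [-3.104, 0.477, 0.011]
contact_force: [-17.2, 4.5, 28.0]
opening: 0.0001
grip_force: 16.6
```

Run:
```python
from h import *
o=ctrl.get_obs(); print(o['t'],o['tool_pos'],o['contact_force']); np.savez('pics/o4.npz',p=o['tool_pos'],r=o['tool_rot'])
shot('wrist','w4')
```

```text
6.55 [ 0.54678338 -0.03855581  0.0277924 ] [-17.22505817   4.54676093  28.02405467]
```

View pics/w4.png

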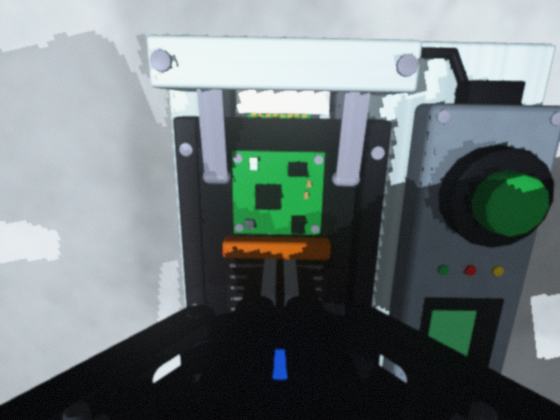

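Run:
```python
from h import *
o=np.load('pics/o4.npz')
a=wray(o,285,88,.049);b=wray(o,277,239,.036);c=wray(o,285,40,.049);r=wray(o,277,259,.036);s=(wray(o,215,184,.0265)+wray(o,346,185,.0265))/2
x=np.array([.954,-.3,0])
print('bridge-barfront',(a-b)@x,'bridge width',(c-a)@x,'bar len',(b-r)@x,'toe-bar',(s-b)@x)
```

```text
bridge-barfront 0.058811950028154654 bridge width 0.014427581614485959 bar len 0.009118767930135104 toe-bar 0.021101208723964333
```

Call:
jog_arm --steps '[{"delta_rot":[0,0,0],"linear":[0.002,0,0],"grip":0},{"delta_rot":[0,0,0],"linear":[0.002,0,0],"grip":0},{"delta_rot":[0,0,0],"linear":[0,0,0],"grip":0}]'

```text
t: 6.9
tool_pos: [0.5469, -0.0386, 0.0277]
tool_rot: [-3.103, 0.477, 0.029]
contact_force: [-32.0, 7.5, 41.3]
opening: 0.0001
grip_force: 23.4
```

Four more millimetres of command gave no motion, only force, so the carrier is home. I release it and move over the button.

Call:
jog_arm --steps '[{"delta_rot":[0,0,0],"linear":[-0.003,0,0],"grip":0},{"delta_rot":[0,0,0],"linear":[-0.003,0,-0.002],"grip":0},{"delta_rot":[0,0,0],"linear":[0,0,-0.003],"grip":0},{"delta_rot":[0,0,0],"linear":[0,0,-0.005],"grip":0},{"delta_rot":[0,0,0],"linear":[0,0,-0.02],"grip":0},{"delta_rot":[0,0,0],"linear":[0,0,-0.04],"grip":0},{"delta_rot":[0,0,0],"linear":[0,0,0],"grip":0}]'

```text
t: 7.6
tool_pos: [0.5505, -0.0398, 0.1005]
tool_rot: [3.104, -0.478, 0.016]
contact_force: [0.5, 0.6, 1.8]
opening: 0.0001
grip_force: 0.0
```

Run:
```python
from h import *
o=ctrl.get_obs(); print(o['t'],o['tool_pos'],o['tool_rot'],o['contact_force']); np.savez('pics/o5.npz',p=o['tool_pos'],r=o['tool_rot'])
shot('wrist','w5')
```

```text
7.6 [ 0.55054614 -0.03983438  0.10054858] [ 3.10438304 -0.47811888  0.01604349] [0.47021553 0.59415246 1.76504147]
```

View pics/w5.png

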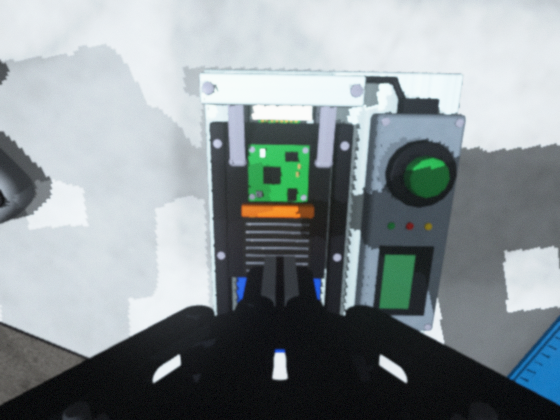

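The carrier stays home (bar at (278,211), prongs on top). The button cap is at (430,177).

Run:
```python
from h import *
o=np.load('pics/o5.npz'); D=np.load('pics/w5.npy')
R=Ro.from_rotvec(o['r']).as_matrix()
b=wray(o,430,177,d=float(np.median(D[175:180,428:433]))); print(b,'tool',R.T@(b-o['p']))
t=np.array([.5595,-.1314,.0528]);print(R.T@(t-o['p']))
a=wray(o,278,205,.036);e=wray(o,285,103,.049);print('bridge-bar',np.linalg.norm((e-a)[:2]))
```

```text
[ 0.55968763 -0.13156454  0.05295765] tool [0.0358326  0.08477619 0.04787389]
[0.03560256 0.08467589 0.04802931]
bridge-bar 0.06072815962577439
```

Call:
jog_arm --steps '[{"delta_rot":[0,0,0],"linear":[0.012,0.028,0],"grip":0},{"delta_rot":[0,0,0],"linear":[0.012,0.028,0],"grip":0},{"delta_rot":[0,0,0],"linear":[0.012,0.028,0],"grip":0},{"delta_rot":[0,0,0],"linear":[0,0,0.02],"grip":0},{"delta_rot":[0,0,0],"linear":[0,0,0.02],"grip":0},{"delta_rot":[0,0,0],"linear":[0,0,0.003],"grip":0},{"delta_rot":[0,0,0],"linear":[0,0,0],"grip":0}]'

```text
t: 8.35
tool_pos: [0.5544, -0.1297, 0.0508]
tool_rot: [-3.105, 0.478, 0.006]
contact_force: [-2.3, 0.2, 3.4]
opening: 0.0003
grip_force: 1.4
```

Call:
jog_arm --steps '[{"delta_rot":[0,0,0],"linear":[0,0,0.004],"grip":0},{"delta_rot":[0,0,0],"linear":[0,0,0.003],"grip":0},{"delta_rot":[0,0,0],"linear":[0,0,0.003],"grip":0},{"delta_rot":[0,0,0],"linear":[0,0,0.001],"grip":0},{"delta_rot":[0,0,0],"linear":[0,0,0],"grip":0}]'

```text
t: 8.85
tool_pos: [0.5563, -0.13, 0.0475]
tool_rot: [3.105, -0.476, -0.003]
contact_force: [-19.6, 4.1, 35.2]
opening: -0.0
grip_force: 17.8
```

The button bottomed at about 5.4 mm of travel. I release it and retreat.

Call:
jog_arm --steps '[{"delta_rot":[0,0,0],"linear":[0,0,-0.006],"grip":0},{"delta_rot":[0,0,0],"linear":[0,0,-0.01],"grip":0},{"delta_rot":[0,0,0],"linear":[0,0,-0.03],"grip":0},{"delta_rot":[0,0,0],"linear":[0,0,-0.04],"grip":0},{"delta_rot":[0,0,0],"linear":[-0.03,0,-0.03],"grip":0},{"delta_rot":[0,0,0],"linear":[0,0,0],"grip":0},{"delta_rot":[0,0,0],"linear":[0,0,0],"grip":0}]'

```text
t: 9.55
tool_pos: [0.5274, -0.1207, 0.1578]
tool_rot: [3.105, -0.478, 0.004]
contact_force: [0.2, 0.5, -0.8]
opening: -0.0004
grip_force: 0.0
```

Run:
```python
from h import *
shot('wrist','w6'); o=ctrl.get_obs(); print(o['t'],o['tool_pos'],o['contact_force'])
```

```text
9.6 [ 0.5268138  -0.1205341   0.15624641] [-0.2677513   0.1511754   0.41308132]
```

View pics/w6.png

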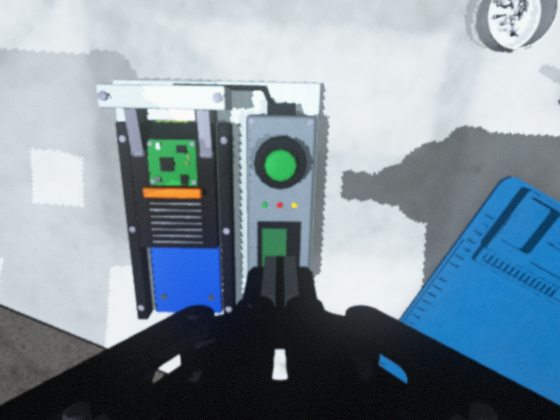

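The picture shows the carrier home under the prongs (bar at (172,193)), the button out at (280,165), and the arm clear of everything.

```bash
python3 -c "
from station import ctrl
print(ctrl.finish_job())"
```

```text
the job is handed in; nothing more can be done
None
```

The carrier is home against the end stops under the leaf spring, the start button was pressed fully down and came back out, and the job is handed in at about 9.6 s; no verdict was returned.

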